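# Dry-fit the parts of a small robot on its deck

## Robot

A 6-joint arm with a two-finger parallel gripper is mounted at the origin on the work surface. World frame = base frame: x ahead of the robot, y to its left, z up, the work surface at z = 0. Lengths are in m, angles in rad, forces in N, time in s.
With the tool pointing down it reaches from about 0.35 to 0.775 m from the base axis. Payload 5.5 kg.
Tool frame: the origin (TCP) lies at the very end of the fingers, on their centre line; the grasp point (between the pads) lies 19 mm behind it (grip_point_offset is the distance from the TCP to the grasp point, in m); z points along the fingers, y is the direction in which the jaws open and shut (so a half turn about z gives the same grasp; the last joint's range is limited). The gripper opens to 85 mm and grips with 20 to 120 N. Pads are 22 mm wide; open, the fingers measure 114 mm over their backs; the gripper's body (76 mm by 85 mm) begins 54 mm behind the grasp point. The pads swing forward as they close: fully open they stand 13 mm farther back than shut.
Start: joints at [-1.256, 0.313, 0.046, 1.304, 0, 1.431], TCP at [0.253, -0.517, 0.231] pointing down, gripper open.
Joint ranges: [-2.76, 2.76], [-0.86, 1.69], [-1.03, 1.26], [-2.2, 2.34], [-1.47, 1.5], [-3.14, 3.14]. Speed limits (rad/s): [2.57, 2.57, 3.14, 3.14, 3.14, 3.14].

## Interface

Orientations are given as a unit quaternion [w, x, y, z].
In Python, from workcell import * gives the robot as it stands.
- The arm moves only by the shell command python3 -m crank 'ROWS' [OPENING] [FORCE]. ROWS is a JSON object of lists of equal length, an entry for each row: "travel": the shift along the tool's x, y, z in units of 40 mm (1.0 is 40 mm), a list of three; "turn": the turn about the tool's z in rad. In form: {"travel": [[x, y, z], ...], "turn": [turn, ...]}. A call has 1 to 5 rows; each row is the pose to reach, as a shift and turn from the pose commanded when the call began, along the tool's axes at that moment; what a row does not reach only later rows make up. A row lasts 1/12 s, in which the tool goes at most 41.7 mm and 7.16 degrees, less where a joint would pass 70% of its speed; a pose out of reach is approached as far as the arm can. A call with a gripper value outside its range is refused whole. OPENING is the finger opening in mm, from 0 to 85.4, set as the call begins (- or left out, the last holds). The fingers move at their own pace and stop on an object; FORCE is the grip in N (left out, the last holds). Time passes only in rows, so rows that repeat a pose let the fingers close. It gives the time, the measured TCP pose, the force and the opening at its end, in the units of the state.
- get_state(): the state, without advancing time (a new reading comes with each control period).
- read_camera(name): name is "scene" or "top" or "wrist"; returns a dict with "image" (384x512x3 uint8, red, green, blue), "K" (3x3 intrinsics, pixels), "R" (3x3) and "t" (3): a world point X has camera coordinates R X + t. Camera axes: x right, y down, z forward; pixel columns grow to the right and rows downward; lengths in m; the calibration is good to about 2 mm. A picture is of the moment at which its call begins. There is no depth.
- hand_in(): hands the job in, once; it reports no verdict.
The state is a dict: "clock": time; "joint_pos": joint angles; "qvel": joint speeds; "tau": joint torques, N m; "tcp_pos": TCP position; "orientation": TCP orientation; "wrist_force": force on the tool from outside, world axes, zero at the start; "ft_torque": the same for the moment, N m; "finger_gap": finger opening in m.
Only numpy, scipy, OpenCV 4.12 (cv2) and the standard library are available. Lean on these libraries where they do the work, as an engineer would, in place of code of your own. Each camera call takes 0.05 s, during which the arm holds its last target. There are 200 camera calls.

## Task

Set out the parts on the robot's black deck for a dry fit: turn the square flange plate so that its four holes line up with the hub's studs and seat it flat on the hub. Put the battery pack flat on the deck, centred midway between the hub and the controller box with its long sides facing them, and the scanner upright and centred on top of the battery. Stand the gearmotor, shaft up, on the deck straight behind the controller box (on its side away from the robot arm), in line with its middle and with a gap of about 2 cm, and leave the parts box and the tape roll where they are.

Things in the scene. Friction and masses are not known exactly. Their poses are not given: they have to be found in the camera images.
- deck: Black plate fixed on the table, 6 mm thick, turned at most 0.25 rad. Origin: on its underside (table height), midway between hub and controller, not the plate's middle: it reaches from -75 to +125 mm along x and +-160 mm along y. x points away from the robot arm (behind), y left. Hub and controller are fixed on it at x = 0, one at y = +105 mm, the other at -105; which is where changes.
- hub: White plastic round disc, diameter 80 mm, 10 mm thick, fixed on the deck at a random turn, with four upright dark steel studs of 7 mm diameter at (+-22, +-22) mm in its own x, y, standing 14 mm above the disc's top, the last 5 mm tapered to 3 mm diameter. Origin: centre of its underside (deck top), z up. The flange plate rests on the disc's top, 10 mm above the origin.
- controller: Light grey controller box fixed on the deck, 56 mm (x) by 76 mm (y), 20 mm tall (up to 26 mm over four small green terminals on the side towards the arm). Origin: centre of its underside (deck top); x points away from the robot arm (behind), parallel to the deck's x.
- flange: Loose bare aluminium square plate, 72 by 72 mm, 6 mm thick, with four through holes of 13 mm at (+-22, +-22) mm in its x, y, and a square boss 24 by 24 mm in its middle, sides parallel to the plate's, rising to 32 mm above the underside: hold it by the boss. Origin: centre of its underside, z up. It fits the hub at any of four quarter turns. 0.15 kg.
- battery: Loose blue battery pack with a white band, 72 mm (its x) by 40 mm (its y) by 30 mm tall, flat-topped; a small yellow connector patch on one end. Origin: centre of its underside. About 0.25 kg.
- scanner: Loose round scanner puck, standing: grey foot of 44 mm diameter, 12 mm tall, below a black drum of 50 mm diameter reaching to 38 mm. Origin: centre of its underside, z up. 0.15 kg.
- motor: Loose gearmotor standing on end: steel can of 34 mm diameter, 52 mm tall, with a thin 6 mm shaft rising from the middle of its top to 66 mm. Origin: centre of its underside, z up. About 0.18 kg.
- partsbox: Bystander: small square white parts box with a clear lid, 59 by 59 mm, 36 mm tall, loose. Origin: centre of its underside. To be left where it is.
- tape: Bystander: roll of brown tape lying flat, 68 mm outside and 44 mm inside diameter, 24 mm tall, loose. Origin: centre of its underside. To be left where it is.

How it is judged:
At the end, for the whole second after the job is handed in: All at rest, upright. Flange seated on hub over all studs; battery on deck within 15 mm (each deck axis) of the hub-controller midpoint, long axis within 0.26 rad of deck x; scanner on battery, centres within 12 mm; motor on deck 4 to 41 mm behind the controller, within 15 mm of its middle line (horizontal distance between flange and hub below 0.007 m and z of flange in the frame of hub between 0.007 and 0.0125 m and angle between each of flange, battery, scanner, motor's own z axis and vertical below 0.08 rad and x of battery in the frame of deck between -0.015 and 0.015 m and y of battery in the frame of deck between -0.015 and 0.015 m and z of battery in the frame of deck between 0.003 and 0.009 m and angle between the x axis of battery and the x axis of deck, either way round below 0.26 rad and horizontal distance between scanner and battery below 0.012 m and z of scanner in the frame of battery between 0.027 and 0.033 m and x of motor in the frame of controller between 0.049 and 0.086 m and y of motor in the frame of controller between -0.015 and 0.015 m and z of motor in the frame of controller between -0.003 and 0.003 m and linear speed of each of flange, battery, motor, scanner below 0.02 m/s and angular speed of each of flange, battery, motor, scanner below 0.3 rad/s); the robot touches nothing.
It fails at once if the parts box was shifted by more than 3 cm (distance of partsbox from where it was at the start of the episode above 0.03 m).
It fails at once if the tape roll was shifted by more than 3 cm (distance of tape from where it was at the start of the episode above 0.03 m).
It also fails if it takes over 106 s, if anything falls off the work surface, if the arm or the gripper's body presses on something with over 40 N, if the wrist force passes 120 N, or if a joint passes its speed limit or range.

## Working session

There is one attempt and no reset: what is moved stays moved. The work goes in short steps, Python scripts to look and compute and a shell command to move; the robot and the scene stay as the last step left them, time stands still between calls to the robot, and variables do not carry over. Pictures are saved under pics/ and viewed, about 12 in all and at most 16, crops included, and the job is handed in when it is done.

```bash
ls; mkdir -p pics; python3 - <<'E'
from workcell import *
import cv2
s=get_state(); print(s)
for n in("scene","top"):
    c=read_camera(n); cv2.imwrite(f"pics/{n}0.png",cv2.cvtColor(c["image"],cv2.COLOR_RGB2BGR)); print(n,c["K"],c["R"],c["t"])
E
```

```text
pics
{'clock': 0.0, 'joint_pos': array([-1.25558543e+00,  3.13992704e-01,  4.49913582e-02,  1.30359160e+00,
        1.49214046e-05,  1.43122001e+00]), 'qvel': array([ 0.00036934,  0.00135695, -0.00088787, -0.00089045,  0.00228628,
       -0.00100063]), 'tau': array([-7.11296543e-04, -4.80628252e+01,  2.98531562e+01,  1.96856959e-02,
       -1.07660874e-04, -4.21638106e-06]), 'tcp_pos': array([ 0.25243184, -0.51606946,  0.2304183 ]), 'orientation': array([-8.95500474e-04,  9.74256894e-01,  2.25438901e-01, -7.13536458e-05]), 'wrist_force': array([-0.08571884, -0.09307948,  0.67056814]), 'ft_torque': array([-0.05226311, -0.06462938, -0.00404613]), 'finger_gap': 0.08549534977988006}
scene [[378.53231409   0.         263.69130263]
 [  0.         378.53231409 194.04310942]
 [  0.           0.           1.        ]] [[ 0.02483487  0.99961511 -0.01236344]
 [ 0.85712737 -0.02765657 -0.51436154]
 [-0.51450549  0.00217706 -0.85748432]] [-0.01145293 -0.42340584  1.22713651]
top [[348.71839247   0.         256.22961997]
 [  0.         348.71839247 186.77612209]
 [  0.           0.           1.        ]] [[ 0.02381089 -0.99965225 -0.01133202]
 [-0.99483988 -0.02257498 -0.09891407]
 [ 0.09862385  0.01362877 -0.99503145]] [-0.01500419  0.50547429  0.77344354]
```

```bash
python3 - <<'E'
import cv2
for n in("scene0","top0"):
    cv2.imwrite(f"pics/{n}b.png",cv2.resize(cv2.imread(f"pics/{n}.png"),(800,600),interpolation=cv2.INTER_CUBIC))
E
```

```text
(no output)
```

View pics/scene0b.png

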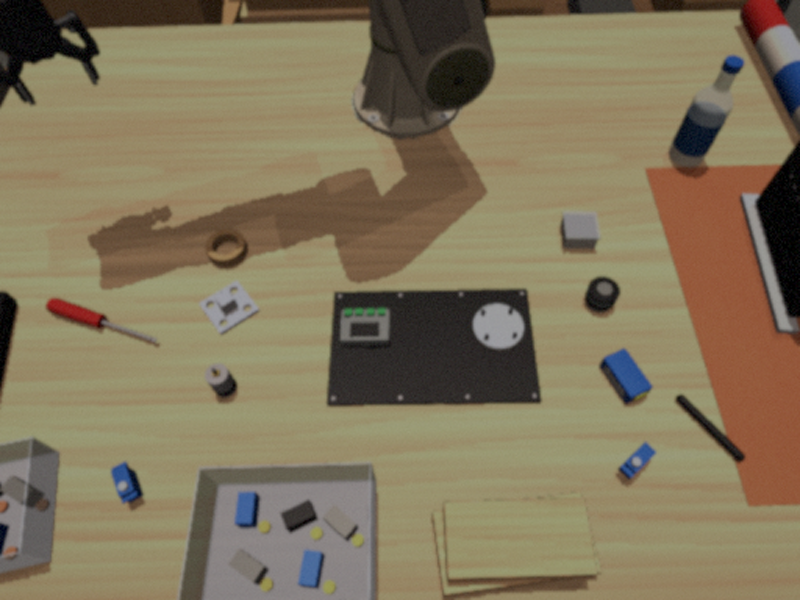

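View pics/top0b.png

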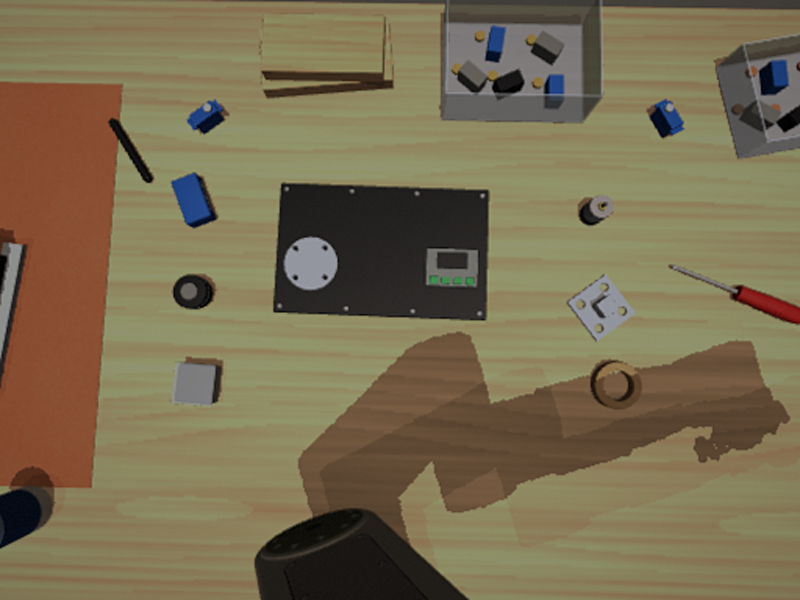

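The scene image matches the top view: deck in the middle (hub left, y+; controller right, y-). In the 800 px top view, flange ~(600,307), motor ~(597,208), tape (615,384), battery (194,200), scanner (192,292) and parts box (197,384). Next, enlarged crops.

```bash
python3 - <<'E'
import cv2,numpy as np
im=cv2.imread("pics/top0.png"); im=cv2.convertScaleAbs(im,alpha=1.5)
def crop(x,y,w,h,s):
    o=cv2.resize(im[y:y+h,x:x+w],None,fx=s,fy=s,interpolation=cv2.INTER_CUBIC)
    for c in range(-(-x//10)*10,x+w,10):
        cv2.line(o,((c-x)*s,0),((c-x)*s,6),(0,255,255),1); cv2.putText(o,str(c),((c-x)*s,16),0,.32,(0,255,255),1)
    for r in range(-(-y//10)*10,y+h,10):
        cv2.line(o,(0,(r-y)*s),(6,(r-y)*s),(0,255,255),1); cv2.putText(o,str(r),(8,(r-y)*s+4),0,.32,(0,255,255),1)
    return o
cv2.imwrite("pics/c1.png",crop(170,112,148,100,5))
cv2.imwrite("pics/c2.png",np.hstack([crop(100,105,60,100,6),np.zeros((600,10,3),np.uint8),crop(350,115,70,100,6)]))
E
```

```text
(no output)
```

View pics/c1.png

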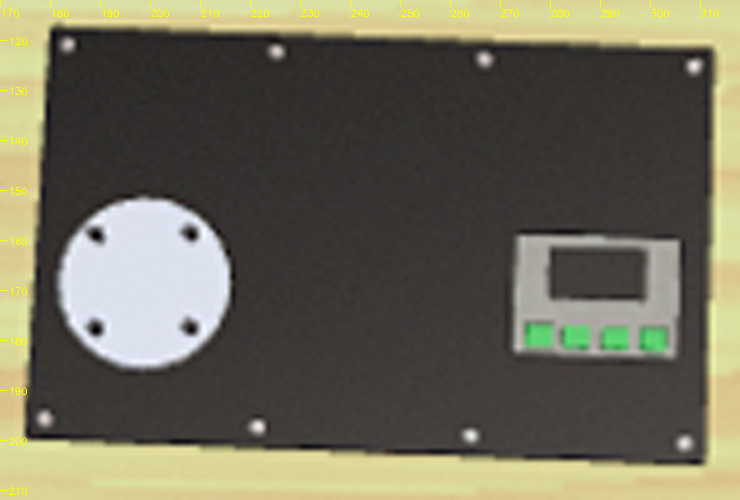

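View pics/c2.png

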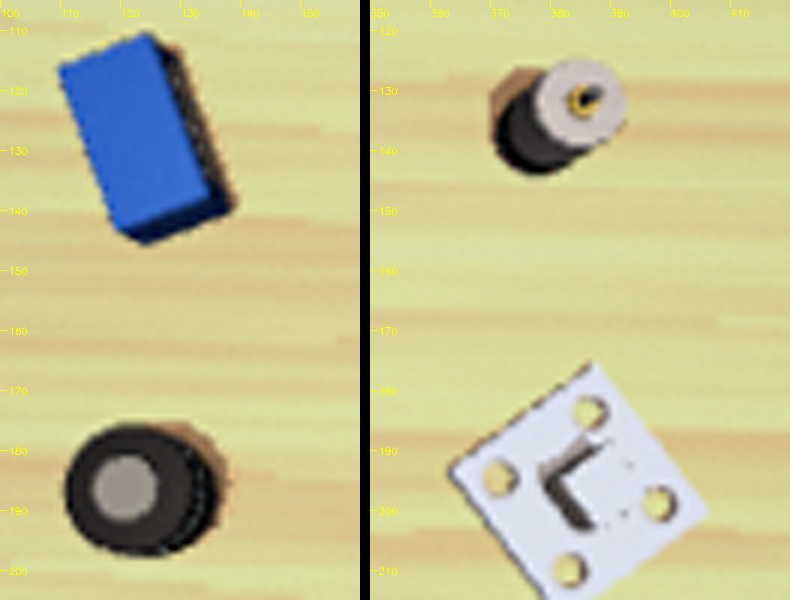

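The crops show the deck corners, disc with four studs, controller top, battery top corners, scanner disc, motor top and flange holes clearly. I'll convert them.

```bash
cat > h.py <<'E'
import numpy as np,cv2,json
from workcell import *
def P(cam,uv,z):
    uv=np.atleast_2d(np.array(uv,float)); K,R,t=[np.array(cam[k]) for k in("K","R","t")]
    d=(np.linalg.inv(K)@np.c_[uv,np.ones(len(uv))].T).T@R; C=-R.T@t
    return C+d*((z-C[2])/d[:,2])[:,None]
def proj(cam,X):
    X=np.atleast_2d(X); p=(X@np.array(cam["R"]).T+cam["t"])@np.array(cam["K"]).T; return p[:,:2]/p[:,2:]
def yaw(o):
    w,x,y,z=o; return np.arctan2(2*(x*y+w*z),1-2*(y*y+z*z))
def go(x,y,z,yw=None):
    "shift/turn from the present TCP (measured; tool points down) to pose"
    s=get_state(); a=yaw(s["orientation"]); d=np.array([x,y,z])-s["tcp_pos"]
    ex=np.array([np.cos(a),np.sin(a),0]); ey=np.array([np.sin(a),-np.cos(a),0])
    r=np.array([d@ex,d@ey,-d[2]])/.04
    tr=0 if yw is None else -((yw-a+np.pi/2)%np.pi-np.pi/2)
    print("travel",r.round(3),"turn",round(tr,3),"yaw",round(a,3),"t",s["clock"]); return r
E
python3 - <<'E'
from h import *
c=read_camera("top")
f=lambda L,x,y,s,ox=0:[((u-ox+.5)/s-.5+x,(v+.5)/s-.5+y) for u,v in L]
a=lambda L:f(L,170,112,5); b=lambda L:f(L,100,105,6); m=lambda L:f(L,350,115,6,370)
def sh(n,L,z):
    X=P(c,L,z)[:,:2]; print(n,X.round(4).tolist(),"mean",X.mean(0).round(4)); return X
ang=lambda v:np.arctan2(v[1],v[0])
d=sh("deck",a([(52,28),(714,48),(706,464),(27,437)]),.006)
print([ang(d[0]-d[1])-np.pi/2,ang(d[3]-d[2])-np.pi/2,ang(d[0]-d[3]),ang(d[1]-d[2])])
h=sh("hub",a([(145,283)]),.016)
k=sh("ctl",a([(518,235),(680,241),(676,357),(514,352)]),.026)
s=sh("studs",a([(96,234),(190,233),(190,327),(96,327)]),.028)
print([ang(s[0]-s[1])-np.pi/2,ang(s[3]-s[2])-np.pi/2,ang(s[0]-s[3]),ang(s[1]-s[2])])
B=sh("bat",b([(59,66),(150,33),(211,190),(117,225)]),.03); print(ang(B[0]-B[3]),ang(B[1]-B[2]))
sh("scan",b([(125,488)]),.038); sh("motor",m([(581,101)]),.052)
F=sh("fl",m([(590,411),(660,502),(570,569),(500,477)]),.004); print(ang(F[0]-F[3]),ang(F[1]-F[2]),ang(F[0]-F[1]),ang(F[3]-F[2]))
sh("box",[(197/1.5625,384/1.5625)],.036);sh("tape",[(615/1.5625,384/1.5625)],.02)
E
```

```text
deck [[0.671, 0.1838], [0.6677, -0.1332], [0.4692, -0.131], [0.4745, 0.1866]] mean [0.5706 0.0265]
[np.float64(-0.010501250592670486), np.float64(-0.01656745436100704), np.float64(-0.014265690014710074), np.float64(-0.010825397597049053)]
hub [[0.5471, 0.1323]] mean [0.5471 0.1323]
ctl [[0.5717, -0.0408], [0.5705, -0.1153], [0.5168, -0.114], [0.5174, -0.04]] mean [ 0.5441 -0.0775]
studs [[0.5676, 0.1536], [0.569, 0.1103], [0.5254, 0.1086], [0.5244, 0.1518]] mean [0.5466 0.1311]
[np.float64(0.0325046498686985), np.float64(0.022366454779051415), np.float64(0.04298301209022282), np.float64(0.03763109655304738)]
bat [[0.6643, 0.3432], [0.6782, 0.3085], [0.6164, 0.281], [0.6019, 0.3166]] mean [0.6402 0.3123]
0.403191839197208 0.4186668769846583
scan [[0.4994, 0.3039]] mean [0.4994 0.3039]
motor [[0.634, -0.2882]] mean [ 0.634  -0.2882]
fl [[0.5234, -0.3073], [0.4884, -0.3339], [0.4616, -0.2988], [0.4967, -0.272]] mean [ 0.4925 -0.303 ]
-0.9229968944901327 -0.9186790682525487 0.650520055516535 0.6497831422855784
box [[0.3659, 0.2836]] mean [0.3659 0.2836]
tape [[0.3795, -0.3162]] mean [ 0.3795 -0.3162]
```

```bash
python3 -c "
from h import *
go(.4925,-.303,.15,.65)"
```

```text
travel [ 7.732 -2.152  2.016] turn -0.195 yaw 0.455 t 0.15
```

```bash
python3 -m crank '{"travel":[[0.8,-0.2,0],[1.6,-0.4,0],[2.4,-0.6,0.2],[3.2,-0.8,0.4],[4,-1,0.5]],"turn":[-0.05,-0.1,-0.15,-0.195,-0.195]}' 85
python3 -m crank '{"travel":[[0.9,-0.3,0.3],[1.8,-0.6,0.6],[2.7,-0.9,0.9],[3.4,-1.1,1.3],[3.73,-1.15,1.52]],"turn":[0,0,0,0,0]}'
python3 -m crank '{"travel":[[0,0,0],[0,0,0]],"turn":[0,0]}'
python3 - <<'E'
from h import *
go(.4925,-.303,.15,.65)
c=read_camera("wrist"); im=cv2.cvtColor(c["image"],cv2.COLOR_RGB2BGR)
for n,X in dict(f=[.4925,-.303,.032],m=[.634,-.288,.052],t=[.3795,-.316,.024]).items():
    p=proj(c,X)[0]; print(n,p)
cv2.imwrite("pics/w1.png",cv2.resize(im,(800,600))); np.savez("w1",**c)
E
```

```text
clock: 0.57
tcp_pos: [0.3793, -0.4089, 0.2102]
orientation: [-0.001, 0.947, 0.32, -0.0]
wrist_force: [0.2, -0.4, -0.3]
finger_gap: 0.0851
clock: 0.98
tcp_pos: [0.4704, -0.2796, 0.1487]
orientation: [-0.001, 0.947, 0.321, -0.0]
wrist_force: [-0.9, 0.4, -0.3]
finger_gap: 0.0852
clock: 1.15
tcp_pos: [0.4696, -0.283, 0.1499]
orientation: [-0.0, 0.947, 0.32, -0.001]
wrist_force: [-0.1, -0.5, -0.3]
finger_gap: 0.0852
travel [ 0.153  0.744 -0.002] turn 0.001 yaw 0.651 t 1.15
f [291.24789767 184.52518362]
m [400.66757867  33.29431744]
t [232.57664699 270.39906313]
```

View pics/w1.png

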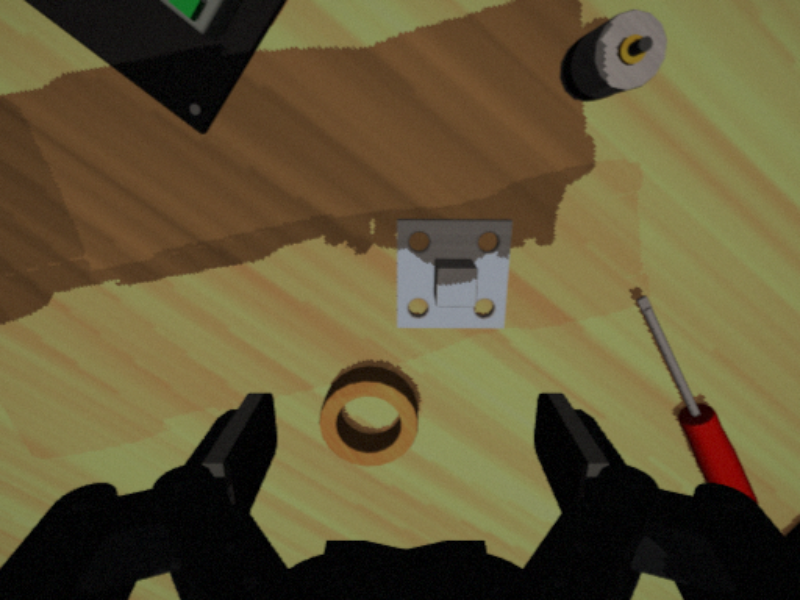

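Wrist view agrees: boss centre at (456,287)/1.5625 lies within 1 px of the prediction, and the sides are aligned. Descend and grip.

```bash
python3 -m crank '{"travel":[[0.15,0.74,0.4],[0.15,0.74,1.2],[0.15,0.74,2],[0.15,0.74,2.8],[0.15,0.74,3.3]],"turn":[0,0,0,0,0]}' 55
python3 -m crank '{"travel":[[0,0,0.2],[0,0,0.2],[0,0,0.2]],"turn":[0,0,0]}'
python3 -c "
from h import *
go(.4925,-.303,.010,.65)"
python3 -m crank '{"travel":[[0,0,0],[0,0,0],[0,0,0],[0,0,0],[0,0,0]],"turn":[0,0,0,0,0]}' 10 60
python3 -m crank '{"travel":[[0,0,0],[0,0,-0.4],[0,0,-0.8],[0,0,-1.4],[0,0,-2]],"turn":[0,0,0,0,0]}'
python3 -c "
from h import *
go(.547,.1318,.10,.034)"
```

```text
clock: 1.62
tcp_pos: [0.4907, -0.3049, 0.0163]
orientation: [-0.001, 0.948, 0.318, -0.001]
wrist_force: [-0.1, 0.7, -0.3]
finger_gap: 0.0552
clock: 1.87
tcp_pos: [0.4925, -0.305, 0.0115]
orientation: [0.001, 0.948, 0.318, 0.0]
wrist_force: [0.2, 0.1, 0.2]
finger_gap: 0.0549
travel [ 0.03  -0.039  0.038] turn -0.002 yaw 0.648 t 1.8667
clock: 2.28
tcp_pos: [0.4937, -0.3046, 0.0126]
orientation: [0.002, 0.948, 0.319, 0.001]
wrist_force: [-1.0, 0.1, 6.1]
finger_gap: 0.0227
clock: 2.7
tcp_pos: [0.4919, -0.3029, 0.0913]
orientation: [-0.0, 0.948, 0.319, -0.0]
wrist_force: [0.6, 0.2, -1.7]
finger_gap: 0.0228
travel [ 7.673 -7.817 -0.218] turn 0.616 yaw 0.65 t 2.7
```

```bash
python3 -m crank '{"travel":[[0.4,-0.4,0],[1,-1,-0.1],[1.6,-1.6,-0.2],[2.2,-2.2,-0.2],[2.8,-2.8,-0.2]],"turn":[0,0,0,0,0]}'
python3 -m crank '{"travel":[[0.6,-0.6,0],[1.2,-1.2,0],[1.8,-1.8,0],[2.4,-2.4,0],[3,-3,0]],"turn":[0,0,0,0,0]}'
python3 -m crank '{"travel":[[0.6,-0.6,0],[1.1,-1.2,0],[1.6,-1.7,0],[1.8,-2,0],[1.8,-2,0]],"turn":[0.1,0.2,0.3,0.4,0.5]}'
python3 -m crank '{"travel":[[0,0,0],[0,0,0],[0,0,0]],"turn":[0.116,0.116,0.116]}'
python3 - <<'E'
from h import *
go(.547,.1318,.10,.034)
c=read_camera("wrist"); im=cv2.cvtColor(c["image"],cv2.COLOR_RGB2BGR)
cv2.imwrite("pics/w2.png",cv2.resize(im,(800,600))); np.savez("w2",**c)
E
```

```text
clock: 3.12
tcp_pos: [0.5142, -0.1452, 0.0995]
orientation: [0.001, 0.948, 0.319, 0.001]
wrist_force: [0.7, 0.1, -2.4]
finger_gap: 0.0228
clock: 3.53
tcp_pos: [0.5368, 0.0234, 0.0992]
orientation: [0.0, 0.948, 0.319, 0.0]
wrist_force: [1.2, -0.8, -1.5]
finger_gap: 0.0227
clock: 3.95
tcp_pos: [0.5455, 0.1325, 0.099]
orientation: [-0.0, 0.997, 0.075, 0.0]
wrist_force: [-0.4, -0.3, -1.8]
finger_gap: 0.0228
clock: 4.2
tcp_pos: [0.5466, 0.114, 0.0989]
orientation: [-0.006, 1.0, 0.028, 0.0]
wrist_force: [-0.2, -0.2, -1.5]
finger_gap: 0.0229
travel [ 0.036 -0.443 -0.028] turn 0.022 yaw 0.056 t 4.2
```

View pics/w2.png

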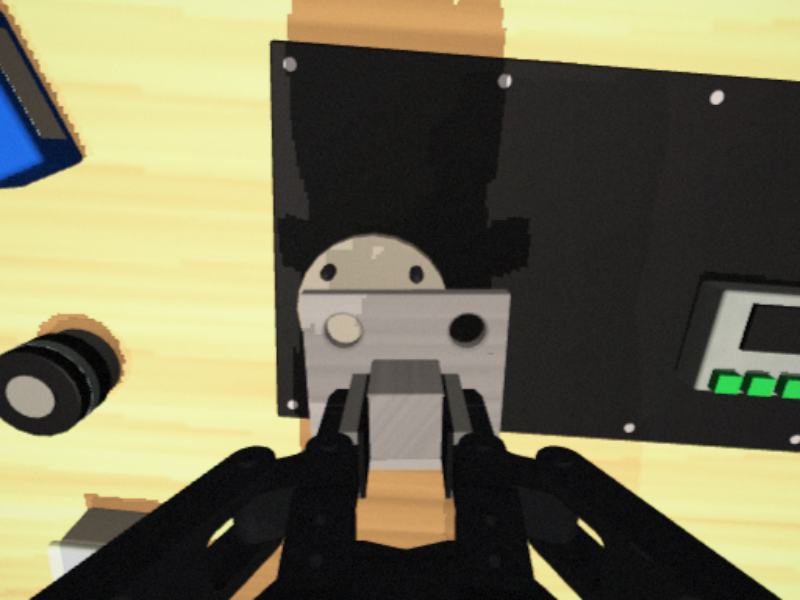

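Flange is held square. Two hub studs visible at (328,272) and (416,274) in the 800 px picture; I use them to refine.

```bash
python3 -m crank '{"travel":[[0.036,-0.44,0],[0.036,-0.44,0],[0.036,-0.44,0],[0.036,-0.44,0]],"turn":[0.02,0.02,0.02,0.02]}'
python3 - <<'E'
from h import *
c=np.load("w2.npz")
u=lambda L:[((x+.5)/1.5625-.5,(y+.5)/1.5625-.5) for x,y in L]
S=P(c,u([(328,272),(416,274)]),.026); d=S[0]-S[1]; print(S,np.linalg.norm(d),np.arctan2(-d[0],d[1]))
a=np.arctan2(-d[0],d[1]); print("hub",S.mean(0)[:2]-.022*np.array([np.cos(a),np.sin(a)]))
# flange, top face z= .0995-.0126+.006
E=P(c,u([(301,291),(510,293)]),.0989-.0126+.006); d=E[0]-E[1]; print(E,np.linalg.norm(d),np.arctan2(-d[0],d[1]))
a=np.arctan2(-d[0],d[1]);print("fl ctr",E.mean(0)[:2]-.036*np.array([np.cos(a),np.sin(a)]))
go(.547,.1318,.10,.034)
c=read_camera("wrist"); im=cv2.cvtColor(c["image"],cv2.COLOR_RGB2BGR)
cv2.imwrite("pics/w3.png",cv2.resize(im[130:330,150:350],(800,800))[:600]); np.savez("w3",**c)
print(get_state()["tcp_pos"],get_state()["orientation"])
E
```

```text
clock: 4.58
tcp_pos: [0.5477, 0.1183, 0.0987]
orientation: [-0.011, 1.0, 0.029, -0.001]
wrist_force: [0.5, 0.7, -1.4]
finger_gap: 0.0221
[[0.57186418 0.15489956 0.026     ]
 [0.57342876 0.11192573 0.026     ]] 0.04300230103754104 0.03639174851244444
hub [0.55066104 0.1326122 ]
[[0.58224905 0.15280717 0.0923    ]
 [0.58585271 0.08124847 0.0923    ]] 0.07164937475029876 0.05031699512018646
fl ctr [0.54809645 0.11521717]
travel [ 0.001 -0.337 -0.032] turn 0.024 yaw 0.058 t 4.5833
[0.54769785 0.11827938 0.09868439] [-1.12151892e-02  9.99513248e-01  2.91059286e-02 -5.76417104e-04]
```

View pics/w3.png

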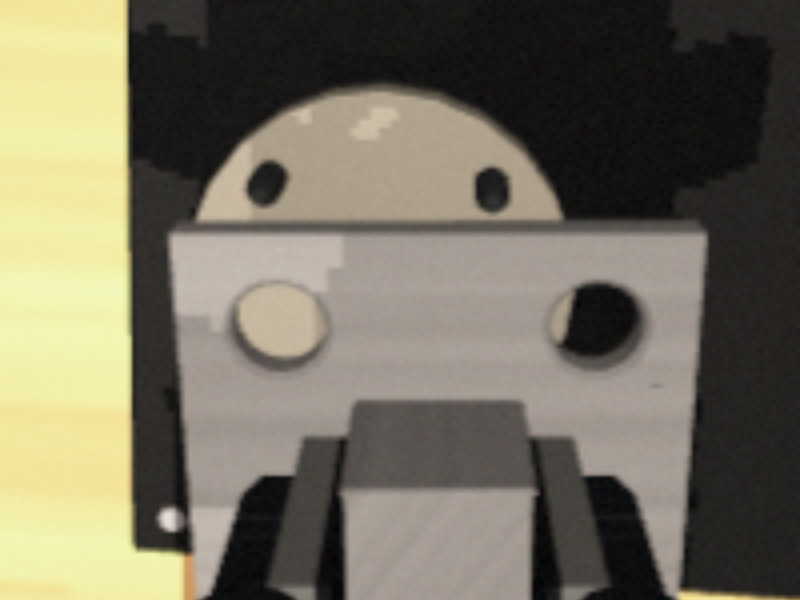

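The arm moved only 4 mm of the 17 commanded, with slight tilt: possibly a joint limit. Checking joints.

```bash
python3 -c "
from h import *
s=get_state();print(s['joint_pos'].round(3),s['tau'].round(2),s['wrist_force'],s['ft_torque'])"
```

```text
[ 0.057  0.358 -0.227  0.987  0.022  3.141] [ 1.000e-02 -4.863e+01  2.773e+01  0.000e+00  9.000e-02  0.000e+00] [ 0.48739317  0.40351987 -1.83196109] [-0.01075702  0.03978893  0.02051242]
```

Joint 6 sits at its limit, so I use the next quarter turn instead (yaw 1.605).

```bash
python3 -m crank '{"travel":[[0,0,0],[0,0,0],[0,0,0],[0,0,0],[0,0,0]],"turn":[-0.1,-0.2,-0.3,-0.4,-0.5]}'
python3 -m crank '{"travel":[[0,0,0],[0,0,0],[0,0,0],[0,0,0],[0,0,0]],"turn":[-0.1,-0.2,-0.3,-0.4,-0.5]}'
python3 -m crank '{"travel":[[0,0,0],[0,0,0],[0,0,0],[0,0,0],[0,0,0]],"turn":[-0.1,-0.2,-0.3,-0.4,-0.5]}'
python3 -m crank '{"travel":[[0,0,0],[0,0,0],[0,0,0]],"turn":[0,0,0]}'
python3 -c "
from h import *
go(.549,.1315,.10,1.605);print(get_state()['joint_pos'])"
```

```text
clock: 5.05
tcp_pos: [0.5477, 0.1182, 0.0986]
orientation: [-0.011, 0.961, 0.278, 0.002]
wrist_force: [0.3, 0.9, -0.9]
finger_gap: 0.0225
clock: 5.47
tcp_pos: [0.5477, 0.1182, 0.0986]
orientation: [-0.01, 0.862, 0.507, 0.005]
wrist_force: [-0.0, -1.2, -1.1]
finger_gap: 0.0228
clock: 5.88
tcp_pos: [0.5476, 0.1182, 0.0986]
orientation: [-0.009, 0.71, 0.704, 0.007]
wrist_force: [0.3, 0.2, -2.3]
finger_gap: 0.0228
clock: 6.13
tcp_pos: [0.5477, 0.1182, 0.0987]
orientation: [-0.009, 0.712, 0.702, 0.007]
wrist_force: [0.8, 1.0, -1.2]
finger_gap: 0.0231
travel [ 0.333  0.027 -0.033] turn -0.049 yaw 1.556 t 6.1333
[ 0.0570927   0.357771   -0.22670932  0.98682271  0.02244662  1.64307659]
```

```bash
cat >> h.py <<'E'
from scipy.spatial.transform import Rotation
def go(x,y,z,yw=None):
    s=get_state(); a=yaw(s["orientation"]); Rm=Rotation.from_quat(s["orientation"],scalar_first=True).as_matrix()
    r=Rm.T@(np.array([x,y,z])-s["tcp_pos"])/.04
    tr=0 if yw is None else -((yw-a+np.pi/2)%np.pi-np.pi/2)
    print("travel",r.round(3),"turn",round(tr,3),"yaw",round(a,3),"zaxis",Rm[:,2].round(3),"t",s["clock"],"q6",s["joint_pos"][5].round(2)); return r
E
python3 -m crank '{"travel":[[0.2,0.02,-0.3],[0.33,0.03,-0.5],[0.33,0.03,-0.5],[0.33,0.03,-0.5]],"turn":[-0.05,-0.05,-0.05,-0.05]}'
python3 - <<'E'
from h import *
go(.549,.1315,.12,1.605);print(get_state()["tcp_pos"])
c=read_camera("wrist"); im=cv2.cvtColor(c["image"],cv2.COLOR_RGB2BGR)
cv2.imwrite("pics/w4.png",cv2.resize(im,(800,600),interpolation=cv2.INTER_CUBIC)); np.savez("w4",**c)
E
```

```text
clock: 6.47
tcp_pos: [0.5498, 0.1312, 0.1196]
orientation: [-0.008, 0.694, 0.72, 0.008]
wrist_force: [-0.5, 0.4, -1.5]
finger_gap: 0.0226
travel [ 0.008 -0.02  -0.009] turn 0.002 yaw 1.607 zaxis [ 0.     0.022 -1.   ] t 6.4667 q6 1.61
[0.54982131 0.131204   0.11963397]
```

View pics/w4.png

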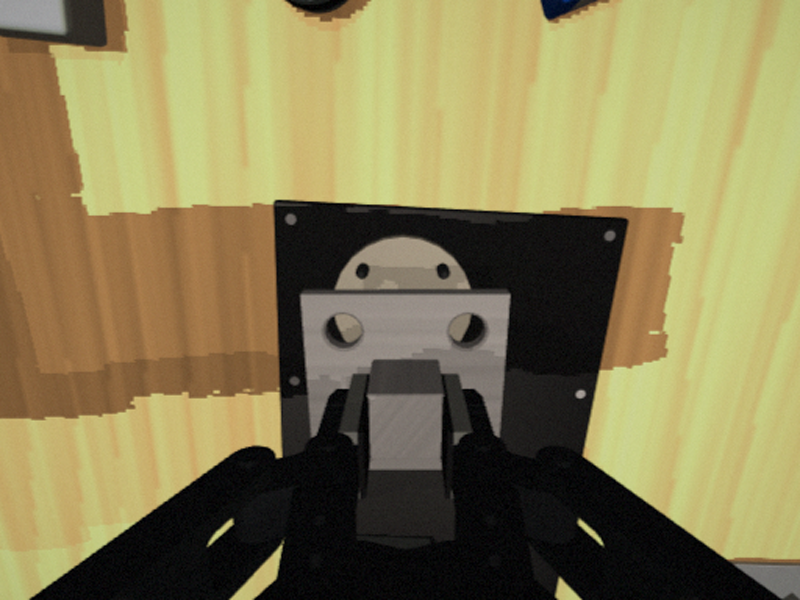

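Studs appear at (363,271) and (443,271), plate far edge (301,291)–(510,292), boss between the pads.

```bash
python3 - <<'E'
from h import *
u=lambda L:[((x+.5)/1.5625-.5,(y+.5)/1.5625-.5) for x,y in L]
c=dict(np.load("w4.npz")); s=get_state(); T=Rotation.from_quat(s["orientation"],scalar_first=True).as_matrix(); p=s["tcp_pos"]
for z in(.024,.028):
    S=P(c,u([(363,271),(443,271)]),z); d=S[1]-S[0]; b=np.arctan2(d[1],d[0]); print(S.mean(0),np.linalg.norm(d),b,"hub",S.mean(0)[:2]+.022*np.array([np.sin(b),-np.cos(b)]))
ct=dict(K=c["K"],R=c["R"]@T,t=c["R"]@p+c["t"])
E=P(ct,u([(301,291),(510,292)]),.0066); d=E[1]-E[0]; print("edge in tool",E,np.linalg.norm(d),np.arctan2(d[0],d[1]))
m=E.mean(0)-[.036,0,0]; print("flange ctr in tool",m,"world",p+T@m)
E
```

```text
[0.54895607 0.15544638 0.024     ] 0.04318273076473282 0.036395092571196275 hub [0.54975659 0.13346095]
[0.54893615 0.15636879 0.028     ] 0.042464405705265794 0.036395092571196594 hub [0.54973667 0.13438336]
edge in tool [[ 0.03789002 -0.03419879  0.0066    ]
 [ 0.03752368  0.03770124  0.0066    ]] 0.07190096509637027 -0.005095129697845236
flange ctr in tool [0.00170685 0.00175123 0.0066    ] world [0.550958   0.13289399 0.11250925]
```

Relative fit estimates agree to <1 mm: TCP target (0.5488, 0.1318). Descend.

```bash
python3 -c "
from h import *
go(.5488,.1318,.05,1.606)"
```

```text
travel [-0.017 -0.011  1.727] turn 0.001 yaw 1.607 zaxis [-0.001  0.022 -1.   ] t 6.5167 q6 1.61
```

```bash
python3 -m crank '{"travel":[[-0.02,-0.02,0.4],[-0.02,-0.02,0.9],[-0.02,-0.02,1.4],[-0.02,-0.02,1.73],[-0.02,-0.02,1.73]],"turn":[0,0,0,0,0]}'
python3 -m crank '{"travel":[[0,0,0.1],[0,0,0.2],[0,0,0.3],[0,0,0.3]],"turn":[0,0,0,0]}'
python3 -m crank '{"travel":[[0,0,0.08],[0,0,0.16],[0,0,0.21],[0,0,0.21]],"turn":[0,0,0,0]}'
python3 -c "
from h import *
go(.5488,.1318,.0285,1.606);print(get_state()['tcp_pos'],get_state()['wrist_force'])"
```

```text
clock: 6.93
tcp_pos: [0.5452, 0.1311, 0.0461]
orientation: [-0.011, 0.694, 0.72, 0.005]
wrist_force: [-0.8, 0.1, -1.2]
finger_gap: 0.0226
clock: 7.27
tcp_pos: [0.5483, 0.1319, 0.0377]
orientation: [-0.008, 0.694, 0.72, 0.008]
wrist_force: [-0.2, 0.7, -1.4]
finger_gap: 0.0227
clock: 7.6
tcp_pos: [0.5483, 0.1321, 0.0294]
orientation: [-0.008, 0.694, 0.72, 0.008]
wrist_force: [0.1, -0.4, -0.8]
finger_gap: 0.0224
travel [-0.009  0.012  0.023] turn 0.002 yaw 1.608 zaxis [-0.001  0.022 -1.   ] t 7.6 q6 1.62
[0.54831398 0.13213302 0.02941597] [ 0.08249035 -0.4096353  -0.75013604]
```

```bash
python3 -m crank '{"travel":[[0,0,0.02],[0,0,0.02],[0,0,0.02]],"turn":[0,0,0]}' 
python3 -m crank '{"travel":[[0,0,0],[0,0,0],[0,0,0],[0,0,0],[0,0,0]],"turn":[0,0,0,0,0]}' 45
python3 -m crank '{"travel":[[0,0,-0.5],[0,0,-1.2],[0,0,-2],[0,0,-3],[0,0,-3.5]],"turn":[0,0,0,0,0]}' 
python3 -m crank '{"travel":[[0,0,0],[0,0,0]],"turn":[0,0]}' 
python3 - <<'E'
from h import *
go(.6402,.3123,.15,.41+np.pi)
c=read_camera("wrist"); im=cv2.cvtColor(c["image"],cv2.COLOR_RGB2BGR)
cv2.imwrite("pics/w5.png",cv2.resize(im,(800,600),interpolation=cv2.INTER_CUBIC)); np.savez("w5",**c)
for X in([.6402,.3123,.03],[.4994,.3039,.038]):print(proj(c,X)*1.5625)
E
```

```text
clock: 7.85
tcp_pos: [0.5484, 0.1322, 0.0292]
orientation: [-0.008, 0.694, 0.72, 0.008]
wrist_force: [-1.9, 0.5, 5.0]
finger_gap: 0.023
clock: 8.27
tcp_pos: [0.5482, 0.1321, 0.0284]
orientation: [-0.008, 0.694, 0.72, 0.007]
wrist_force: [-0.9, -1.1, -0.3]
finger_gap: 0.045
clock: 8.68
tcp_pos: [0.55, 0.1291, 0.1729]
orientation: [-0.007, 0.694, 0.72, 0.009]
wrist_force: [0.6, -0.3, 0.8]
finger_gap: 0.0452
clock: 8.85
tcp_pos: [0.5496, 0.129, 0.17]
orientation: [-0.007, 0.694, 0.72, 0.009]
wrist_force: [-0.4, -0.7, -0.5]
finger_gap: 0.0451
travel [4.481 2.434 0.608] turn 1.198 yaw 1.608 zaxis [ 0.002  0.023 -1.   ] t 8.85 q6 1.61
[[585.34098531 -33.77451513]]
[[317.70889368 -33.45694705]]
```

View pics/w5.png

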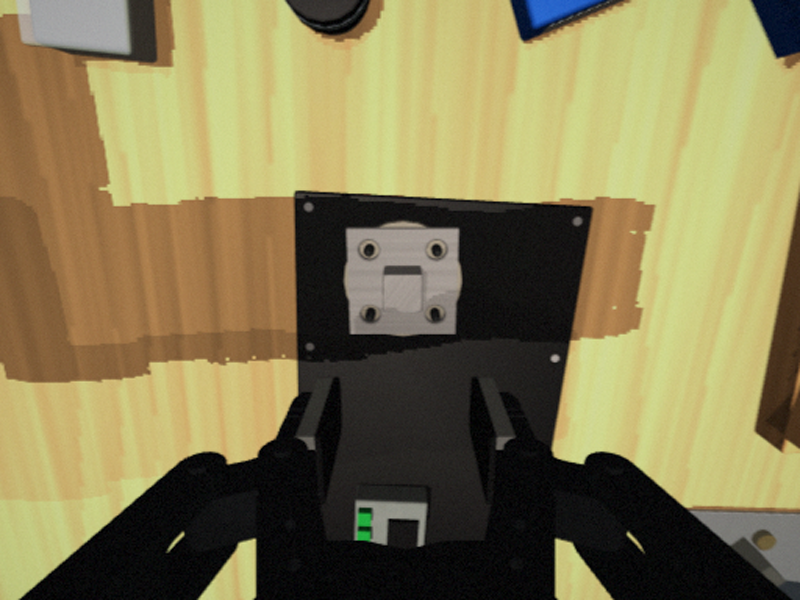

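Flange sits flat with all four studs centred in the holes (e.g. (369,250),(436,250),(370,314),(435,314)). Now the battery; joint 6 requires the turn the long way (−1.94).

```bash
python3 -m crank '{"travel":[[0.6,0.35,0],[1.5,0.8,0],[2.4,1.3,0],[3.2,1.75,0],[3.8,2.1,0]],"turn":[-0.1,-0.2,-0.3,-0.4,-0.5]}' 80
python3 -m crank '{"travel":[[0,0,0],[0,0,0],[0,0,0],[0,0,0],[0,0,0]],"turn":[-0.1,-0.2,-0.3,-0.4,-0.5]}'
python3 -m crank '{"travel":[[0,0,0],[0,0,0],[0,0,0],[0,0,0],[0,0,0]],"turn":[-0.1,-0.2,-0.3,-0.4,-0.5]}'
python3 -m crank '{"travel":[[0,0,0],[0,0,0],[0,0,0],[0,0,0],[0,0,0]],"turn":[-0.1,-0.2,-0.3,-0.4,-0.44]}'
python3 - <<'E'
from h import *
go(.6402,.3123,.15,.41+np.pi)
c=read_camera("wrist"); im=cv2.cvtColor(c["image"],cv2.COLOR_RGB2BGR)
cv2.imwrite("pics/w6.png",cv2.resize(im,(800,600),interpolation=cv2.INTER_CUBIC)); np.savez("w6",**c)
for X in([.6402,.3123,.03],[.4994,.3039,.038]):print(proj(c,X)*1.5625)
E
```

```text
clock: 9.32
tcp_pos: [0.6264, 0.2863, 0.1689]
orientation: [-0.008, 0.491, 0.871, 0.008]
wrist_force: [0.1, -0.1, -0.3]
finger_gap: 0.0801
clock: 9.73
tcp_pos: [0.6254, 0.2838, 0.1687]
orientation: [-0.006, 0.261, 0.965, 0.009]
wrist_force: [0.1, 0.4, -0.1]
finger_gap: 0.0797
clock: 10.15
tcp_pos: [0.6255, 0.2836, 0.1689]
orientation: [-0.003, 0.014, 1.0, 0.01]
wrist_force: [0.2, 0.5, -0.0]
finger_gap: 0.0804
clock: 10.57
tcp_pos: [0.6254, 0.2836, 0.1688]
orientation: [-0.001, -0.204, 0.979, 0.011]
wrist_force: [-0.0, 1.0, -0.0]
finger_gap: 0.0801
travel [-0.623  0.5    0.484] turn 0.001 yaw -2.731 zaxis [-0.006  0.021 -1.   ] t 10.5667 q6 -0.11
[[430.41218704 320.04716073]]
[[523.61478914 100.23666104]]
```

View pics/w6.png

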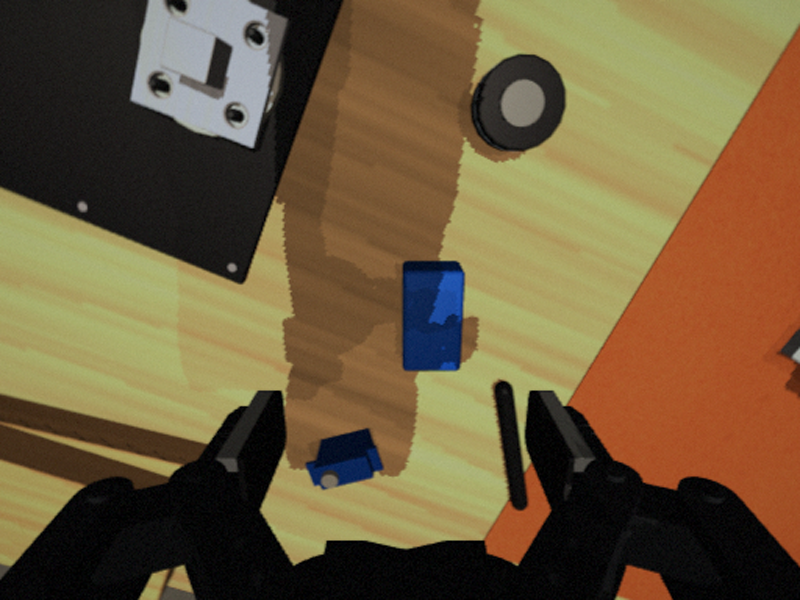

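Battery top centre at (432,321), predicted (430,320); scanner (522,102), predicted (524,100); sides aligned. Descend and grip.

```bash
python3 -m crank '{"travel":[[-0.3,0.3,0],[-0.62,0.5,0.6],[-0.65,0.52,1.4],[-0.67,0.52,2.2],[-0.67,0.53,2.9]],"turn":[0,0,0,0,0]}' 62
python3 -m crank '{"travel":[[0,0,0.4],[0,0,0.4],[0,0,0.4]],"turn":[0,0,0]}'
python3 -c "
from h import *
go(.6402,.3123,.013,.41+np.pi)"
```

```text
clock: 11.03
tcp_pos: [0.6412, 0.3164, 0.0523]
orientation: [-0.0, -0.201, 0.979, 0.011]
wrist_force: [-0.0, -0.3, -0.5]
finger_gap: 0.0618
clock: 11.28
tcp_pos: [0.6408, 0.3163, 0.0378]
orientation: [-0.001, -0.201, 0.979, 0.011]
wrist_force: [-0.2, -0.1, 0.4]
finger_gap: 0.0619
travel [ 0.054 -0.1    0.617] turn -0.004 yaw -2.736 zaxis [-0.007  0.021 -1.   ] t 11.2833 q6 -0.07
```

```bash
python3 -m crank '{"travel":[[0.05,-0.1,0.2],[0.05,-0.1,0.5],[0.05,-0.1,0.61],[0.05,-0.1,0.61],[0.05,-0.1,0.61]],"turn":[0,0,0,0,0]}'
python3 -c "
from h import *
go(.6402,.3123,.013,.41+np.pi)"
python3 -m crank '{"travel":[[0,0,0],[0,0,0],[0,0,0],[0,0,0],[0,0,0]],"turn":[0,0,0,0,0]}' 25 60
python3 -m crank '{"travel":[[0,0,0],[0,0,-0.5],[0,0,-1.2],[0,0,-2],[0,0,-2.5]],"turn":[0,0,0,0,0]}'
python3 -c "
from h import *
go(.5455,.027,.11,-.013+np.pi)"
```

```text
clock: 11.7
tcp_pos: [0.6423, 0.313, 0.016]
orientation: [0.001, -0.202, 0.979, 0.011]
wrist_force: [0.4, -0.2, -0.1]
finger_gap: 0.0621
travel [0.054 0.004 0.074] turn -0.004 yaw -2.735 zaxis [-0.002  0.022 -1.   ] t 11.7 q6 -0.07
clock: 12.12
tcp_pos: [0.6432, 0.3134, 0.0173]
orientation: [0.002, -0.202, 0.979, 0.011]
wrist_force: [-1.1, 0.5, 5.8]
finger_gap: 0.0382
clock: 12.53
tcp_pos: [0.6429, 0.3109, 0.1182]
orientation: [0.002, -0.202, 0.979, 0.011]
wrist_force: [1.3, 0.4, -1.6]
finger_gap: 0.0384
travel [ 5.045 -5.559  0.045] turn 0.419 yaw -2.735 zaxis [-0.001  0.023 -1.   ] t 12.5333 q6 -0.08
```

```bash
python3 -m crank '{"travel":[[0.4,-0.4,0],[1,-1.1,0],[1.6,-1.8,0],[2.2,-2.4,0],[2.8,-3.1,0]],"turn":[0,0,0,0,0]}'
python3 -m crank '{"travel":[[0.6,-0.7,0],[1.2,-1.4,0],[1.8,-2,0],[2.2,-2.4,0],[2.2,-2.4,0]],"turn":[0.08,0.16,0.24,0.34,0.42]}'
python3 -m crank '{"travel":[[0,0,0],[0,0,0]],"turn":[0,0]}'
python3 -c "
from h import *
go(.5475,.027,.05,-.013+np.pi)"
```

```text
clock: 12.95
tcp_pos: [0.5871, 0.1518, 0.1117]
orientation: [0.001, -0.202, 0.979, 0.011]
wrist_force: [0.6, -1.2, -2.1]
finger_gap: 0.0386
clock: 13.37
tcp_pos: [0.5433, 0.026, 0.1091]
orientation: [-0.003, 0.011, 1.0, 0.01]
wrist_force: [-0.7, 1.0, -2.2]
finger_gap: 0.0385
clock: 13.53
tcp_pos: [0.5456, 0.0296, 0.1096]
orientation: [-0.001, 0.006, 1.0, 0.011]
wrist_force: [0.3, 0.0, -0.7]
finger_gap: 0.0385
travel [-0.051 -0.098  1.488] turn 0.001 yaw 3.13 zaxis [-0.002  0.023 -1.   ] t 13.5333 q6 -0.09
```

```bash
python3 -m crank '{"travel":[[-0.05,-0.1,0.4],[-0.05,-0.1,0.9],[-0.05,-0.1,1.3],[-0.05,-0.1,1.49],[-0.05,-0.1,1.49]],"turn":[0,0,0,0,0]}'
python3 -m crank '{"travel":[[0,0,0.2],[0,0,0.4],[0,0,0.56],[0,0,0.56]],"turn":[0,0,0,0]}'
python3 -c "
from h import *
go(.5475,.027,.0233,-.013+np.pi)"
```

```text
clock: 13.95
tcp_pos: [0.5461, 0.0281, 0.0481]
orientation: [-0.003, 0.005, 1.0, 0.011]
wrist_force: [-0.0, 0.1, -1.6]
finger_gap: 0.038
clock: 14.28
tcp_pos: [0.5469, 0.0277, 0.0267]
orientation: [-0.002, 0.007, 1.0, 0.011]
wrist_force: [-0.9, -0.5, -2.0]
finger_gap: 0.0382
travel [-0.014 -0.02   0.084] turn -0.0 yaw 3.129 zaxis [-0.003  0.023 -1.   ] t 14.2833 q6 -0.1
```

```bash
python3 -m crank '{"travel":[[0,0,0.04],[0,0,0.08],[0,0,0.1],[0,0,0.1]],"turn":[0,0,0,0]}'
python3 -m crank '{"travel":[[0,0,0],[0,0,0],[0,0,0],[0,0,0]],"turn":[0,0,0,0]}' 60
python3 -m crank '{"travel":[[0,0,-0.5],[0,0,-1.2],[0,0,-2],[0,0,-2.8],[0,0,-3.3]],"turn":[0,0,0,0,0]}'
python3 -m crank '{"travel":[[0,0,0],[0,0,0]],"turn":[0,0]}'
python3 - <<'E'
from h import *
go(.4994,.3039,.13)
for n in("wrist","top"):
    c=read_camera(n); im=cv2.cvtColor(c["image"],cv2.COLOR_RGB2BGR)
    if n=="top":
        cv2.imwrite("pics/t7.png",cv2.resize(cv2.convertScaleAbs(im[105:215,100:330],alpha=1.4),None,fx=3.4,fy=3.4,interpolation=cv2.INTER_CUBIC))
E
```

```text
clock: 14.62
tcp_pos: [0.5478, 0.0276, 0.024]
orientation: [-0.001, 0.007, 1.0, 0.011]
wrist_force: [-0.0, -0.1, -1.8]
finger_gap: 0.0384
clock: 14.95
tcp_pos: [0.548, 0.0276, 0.0242]
orientation: [-0.001, 0.007, 1.0, 0.011]
wrist_force: [-0.0, -0.0, 0.3]
finger_gap: 0.0602
clock: 15.37
tcp_pos: [0.5491, 0.0246, 0.1593]
orientation: [0.001, 0.007, 1.0, 0.011]
wrist_force: [0.2, 0.3, 1.1]
finger_gap: 0.06
clock: 15.53
tcp_pos: [0.5491, 0.0246, 0.1574]
orientation: [0.001, 0.007, 1.0, 0.011]
wrist_force: [0.1, -0.4, -0.9]
finger_gap: 0.0598
travel [1.337 6.95  0.836] turn 0 yaw 3.128 zaxis [ 0.002  0.022 -1.   ] t 15.5333 q6 -0.1
```

View pics/t7.png

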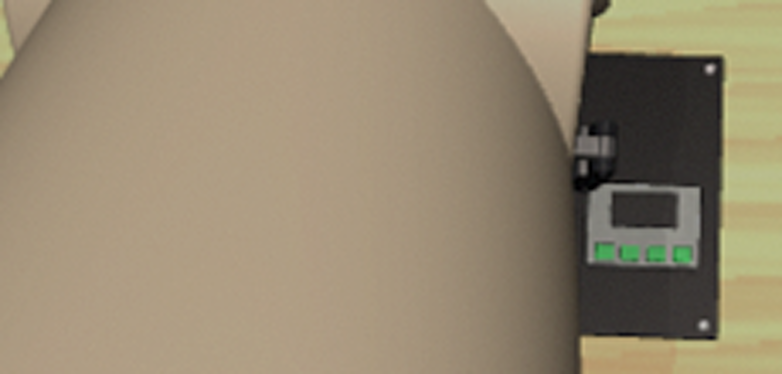

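The arm hides the top view; I'll move to the scanner and look from there.

```bash
python3 -m crank '{"travel":[[0.1,0.6,0],[0.3,1.4,0],[0.5,2.2,0],[0.6,3,0],[0.8,3.8,0]],"turn":[0,0,0,0,0]}' 80
python3 -m crank '{"travel":[[0.2,0.9,0.1],[0.4,1.8,0.3],[0.5,2.6,0.5],[0.54,3.1,0.7],[0.54,3.15,0.83]],"turn":[0,0,0,0,0]}'
python3 -m crank '{"travel":[[0,0,0],[0,0,0]],"turn":[0,0]}'
python3 - <<'E'
from h import *
go(.4994,.3039,.011)
A=[]
for n in("wrist","top"):
    c=read_camera(n); im=cv2.cvtColor(c["image"],cv2.COLOR_RGB2BGR); np.savez(n+"8",**c)
    if n=="top": A.append(cv2.resize(cv2.convertScaleAbs(im[100:220,170:320],alpha=1.4),(400,320),interpolation=cv2.INTER_CUBIC))
    else: A.append(cv2.resize(im[:307],(400,240)))
    print(proj(c,[[.4994,.3039,.038],[.5455,.027,.036]]))
A[0]=cv2.copyMakeBorder(A[0],0,80,0,0,0)
cv2.imwrite("pics/m8.png",np.hstack(A))
E
```

```text
clock: 16.05
tcp_pos: [0.5168, 0.1781, 0.1574]
orientation: [-0.002, 0.007, 1.0, 0.011]
wrist_force: [0.8, 0.6, -0.1]
finger_gap: 0.0803
clock: 16.47
tcp_pos: [0.4958, 0.3071, 0.1262]
orientation: [-0.003, 0.005, 1.0, 0.011]
wrist_force: [-0.5, 0.2, -0.7]
finger_gap: 0.0803
clock: 16.63
tcp_pos: [0.497, 0.3032, 0.1273]
orientation: [-0.002, 0.007, 1.0, 0.01]
wrist_force: [0.9, 0.2, 0.5]
finger_gap: 0.0802
travel [-0.076 -0.04   2.908] turn 0 yaw 3.128 zaxis [-0.005  0.021 -1.   ] t 16.6333 q6 0.41
[[256.65320334 201.76683867]
 [-54.25729555 255.87144356]]
[[120.39850367 185.90633845]
 [243.27520503 168.55105794]]
```

View pics/m8.png

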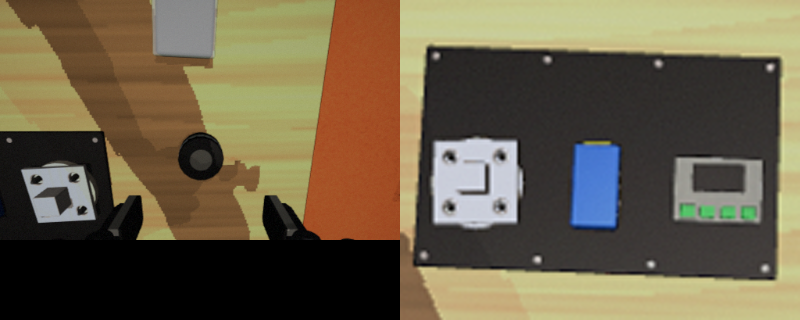

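Battery on deck: top centre at top-view pixel ≈(243.3,169.6) vs. target (243.3,168.6), so ~2 mm off, aligned. Scanner where predicted. Grip the scanner.

```bash
python3 -m crank '{"travel":[[-0.07,-0.04,0.4],[-0.07,-0.04,1],[-0.07,-0.04,1.7],[-0.07,-0.04,2.3],[-0.07,-0.04,2.6]],"turn":[0,0,0,0,0]}' 70
python3 -m crank '{"travel":[[0,0,0.15],[0,0,0.3],[0,0,0.3]],"turn":[0,0,0]}'
python3 -c "
from h import *
go(.4994,.3039,.011)"
python3 -m crank '{"travel":[[0,0,0],[0,0,0],[0,0,0],[0,0,0],[0,0,0]],"turn":[0,0,0,0,0]}' 35 50
python3 -m crank '{"travel":[[0,0,0],[0,0,-0.5],[0,0,-1.2],[0,0,-2],[0,0,-2.8]],"turn":[0,0,0,0,0]}'
python3 -c "
from h import *
go(.5435,.027,.12)"
```

```text
clock: 17.15
tcp_pos: [0.4997, 0.3026, 0.0225]
orientation: [-0.002, 0.008, 1.0, 0.01]
wrist_force: [-0.1, -0.7, 0.1]
finger_gap: 0.0699
clock: 17.4
tcp_pos: [0.5009, 0.3043, 0.0127]
orientation: [-0.001, 0.007, 1.0, 0.011]
wrist_force: [0.2, 0.3, 0.5]
finger_gap: 0.0702
travel [ 0.036 -0.01   0.042] turn 0 yaw 3.127 zaxis [-0.002  0.022 -1.   ] t 17.4 q6 0.41
clock: 17.82
tcp_pos: [0.5019, 0.3053, 0.0146]
orientation: [0.001, 0.007, 1.0, 0.011]
wrist_force: [0.7, -1.0, 6.3]
finger_gap: 0.0485
clock: 18.23
tcp_pos: [0.5, 0.3024, 0.1257]
orientation: [-0.002, 0.007, 1.0, 0.011]
wrist_force: [1.3, 0.2, -1.8]
finger_gap: 0.0482
travel [-1.18  -6.871 -0.012] turn 0 yaw 3.128 zaxis [-0.003  0.022 -1.   ] t 18.2333 q6 0.41
```

```bash
python3 -m crank '{"travel":[[-0.1,-0.4,0],[-0.2,-1.1,0],[-0.3,-1.8,0],[-0.45,-2.6,0],[-0.6,-3.4,0]],"turn":[0,0,0,0,0]}'
python3 -m crank '{"travel":[[-0.1,-0.8,0],[-0.25,-1.6,0],[-0.4,-2.4,0],[-0.55,-3.1,0],[-0.58,-3.47,0]],"turn":[0,0,0,0,0]}'
python3 -m crank '{"travel":[[0,0,0],[0,0,0],[0,0,0]],"turn":[0,0,0]}'
python3 - <<'E'
from h import *
go(.5445,.027,.06)
c=read_camera("wrist"); im=cv2.cvtColor(c["image"],cv2.COLOR_RGB2BGR); np.savez("w9",**c)
cv2.imwrite("pics/w9.png",cv2.resize(im,(800,600)))
E
```

```text
clock: 18.65
tcp_pos: [0.5227, 0.1655, 0.1221]
orientation: [-0.001, 0.006, 1.0, 0.011]
wrist_force: [-0.4, 0.0, -1.6]
finger_gap: 0.0483
clock: 19.07
tcp_pos: [0.5452, 0.0242, 0.1189]
orientation: [-0.0, 0.008, 1.0, 0.011]
wrist_force: [1.4, 0.0, -1.6]
finger_gap: 0.0486
clock: 19.32
tcp_pos: [0.544, 0.0278, 0.1187]
orientation: [-0.001, 0.007, 1.0, 0.011]
wrist_force: [1.1, -0.2, -1.8]
finger_gap: 0.0484
travel [-0.017 -0.053  1.466] turn 0 yaw 3.128 zaxis [-0.002  0.023 -1.   ] t 19.3167 q6 -0.1
```

View pics/w9.png

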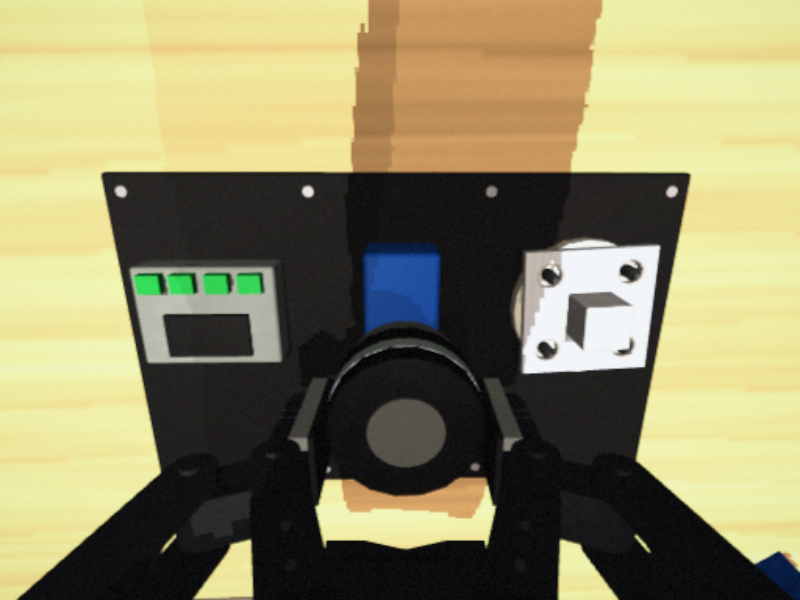

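Scanner held upright between the pads, top disc at (406,432); battery below, near top edge (365,255)–(440,255).

```bash
python3 - <<'E'
from h import *
u=lambda L:[((x+.5)/1.5625-.5,(y+.5)/1.5625-.5) for x,y in L]
c=dict(np.load("w9.npz")); E=P(c,u([(365,255),(440,255)]),.036); m=E.mean(0); print(E,"battery",m[0]+.036,m[1])
s=get_state(); T=Rotation.from_quat(s["orientation"],scalar_first=True).as_matrix()
ct=dict(K=c["K"],R=c["R"]@T,t=c["R"]@s["tcp_pos"]+c["t"])
q=P(ct,u([(406,432)]),.0146-.038)[0]; print("scanner in tool",q,"tcp",s["tcp_pos"])
E
```

```text
[[0.51153276 0.01090165 0.036     ]
 [0.51220456 0.04868403 0.036     ]] battery 0.5478686607715664 0.029792840838745997
scanner in tool [ 5.94170911e-05  9.20115887e-04 -2.34000000e-02] tcp [0.54396292 0.02811588 0.11867878]
```

```bash
python3 -m crank '{"travel":[[-0.05,-0.03,0.3],[-0.05,-0.03,0.7],[-0.05,-0.03,1.1],[-0.05,-0.03,1.4],[-0.05,-0.03,1.5]],"turn":[0,0,0,0,0]}'
python3 -m crank '{"travel":[[0,0,0.06],[0,0,0.1],[0,0,0.1]],"turn":[0,0,0]}'
python3 -c "
from h import *
go(.546,.0283,.0505);print(get_state()['wrist_force'])"
```

```text
clock: 19.78
tcp_pos: [0.5445, 0.0289, 0.0568]
orientation: [-0.003, 0.006, 1.0, 0.011]
wrist_force: [0.7, 0.7, -1.8]
finger_gap: 0.0483
clock: 20.03
tcp_pos: [0.5465, 0.0278, 0.0551]
orientation: [-0.001, 0.006, 1.0, 0.011]
wrist_force: [0.1, -0.2, -1.6]
finger_gap: 0.0486
travel [0.012 0.009 0.115] turn 0 yaw 3.129 zaxis [-0.001  0.022 -1.   ] t 20.0333 q6 -0.1
[ 0.10602157 -0.18090674 -1.62334061]
```

```bash
python3 -m crank '{"travel":[[0,0,0.05],[0,0,0.1],[0,0,0.12],[0,0,0.12]],"turn":[0,0,0,0]}'
python3 -m crank '{"travel":[[0,0,0],[0,0,0],[0,0,0],[0,0,0]],"turn":[0,0,0,0]}' 68
python3 -m crank '{"travel":[[0,0,-0.4],[0,0,-1],[0,0,-1.7],[0,0,-2.3],[0,0,-2.5]],"turn":[0,0,0,0,0]}'
python3 -c "
from h import *
go(.634,-.2882,.15);print(get_state()['joint_pos'])"
```

```text
clock: 20.37
tcp_pos: [0.5466, 0.0274, 0.0506]
orientation: [-0.0, 0.007, 1.0, 0.011]
wrist_force: [-1.1, 0.0, 3.3]
finger_gap: 0.0483
clock: 20.7
tcp_pos: [0.5461, 0.0274, 0.0498]
orientation: [-0.001, 0.007, 1.0, 0.011]
wrist_force: [0.9, 0.4, 0.3]
finger_gap: 0.0681
clock: 21.12
tcp_pos: [0.5483, 0.025, 0.1535]
orientation: [0.002, 0.007, 1.0, 0.011]
wrist_force: [1.2, -0.3, 0.8]
finger_gap: 0.068
travel [-2.248 -7.8   -0.074] turn 0 yaw 3.128 zaxis [ 0.004  0.022 -1.   ] t 21.1167 q6 -0.1
[-0.11293579  0.29525996 -0.17269987  1.10160287  0.02208607 -0.09940442]
```

```bash
python3 -m crank '{"travel":[[-0.2,-0.6,0],[-0.4,-1.4,0],[-0.6,-2.2,0],[-0.9,-3,0],[-1.1,-3.8,0]],"turn":[0,0,0,0,0]}' 70
python3 -m crank '{"travel":[[-0.25,-0.9,0],[-0.5,-1.8,0],[-0.75,-2.7,0],[-1,-3.5,-0.05],[-1.15,-4,-0.07]],"turn":[0,0,0,0,0]}'
python3 -m crank '{"travel":[[0,0,0],[0,0,0],[0,0,0]],"turn":[0,0,0]}'
python3 - <<'E'
from h import *
go(.634,-.2882,.02)
A=[]
for n in("wrist","top"):
    c=read_camera(n); im=cv2.cvtColor(c["image"],cv2.COLOR_RGB2BGR); np.savez(n+"10",**c)
    if n=="top": A.append(cv2.resize(cv2.convertScaleAbs(im[100:220,170:320],alpha=1.4),(400,320),interpolation=cv2.INTER_CUBIC))
    else: A.append(cv2.resize(im,(400,300)))
    print(proj(c,[[.634,-.2882,.052],[.546,.028,.074]]))
A[0]=cv2.copyMakeBorder(A[0],0,20,0,0,0)
cv2.imwrite("pics/m10.png",np.hstack(A))
E
```

```text
clock: 21.53
tcp_pos: [0.5886, -0.1286, 0.1455]
orientation: [-0.001, 0.007, 1.0, 0.011]
wrist_force: [0.4, 0.7, 0.3]
finger_gap: 0.0702
clock: 21.95
tcp_pos: [0.6322, -0.2916, 0.144]
orientation: [-0.001, 0.008, 1.0, 0.011]
wrist_force: [0.5, 0.2, 0.3]
finger_gap: 0.0701
clock: 22.2
tcp_pos: [0.6315, -0.2872, 0.1444]
orientation: [-0.002, 0.007, 1.0, 0.012]
wrist_force: [0.4, 0.5, 0.2]
finger_gap: 0.0701
travel [-0.075 -0.098  3.107] turn 0 yaw 3.128 zaxis [-0.003  0.024 -1.   ] t 22.2 q6 -0.54
[[254.2439855  200.60745146]
 [697.94947785  84.90379256]]
[[384.75973579 131.40870533]
 [241.97074626 165.65992232]]
```

View pics/m10.png

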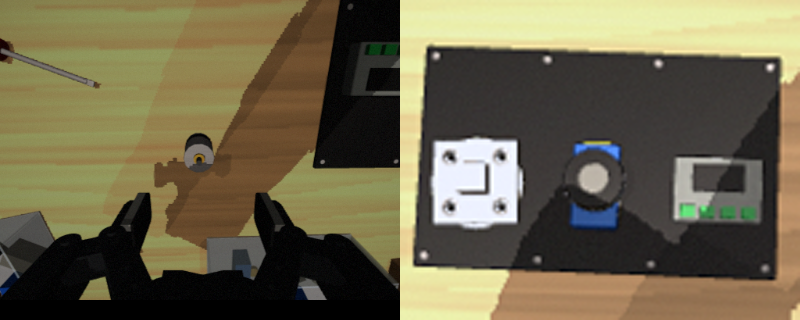

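Scanner sits centred on the battery (top at ≈(242.4,166.4), predicted (242,165.7)). Motor top at (254.7,201) in the wrist image, as predicted. Grip.

```bash
python3 -m crank '{"travel":[[-0.07,-0.08,0.4],[-0.07,-0.08,1],[-0.07,-0.08,1.7],[-0.07,-0.08,2.4],[-0.07,-0.08,2.85]],"turn":[0,0,0,0,0]}' 70
python3 -m crank '{"travel":[[0,0,0.15],[0,0,0.25],[0,0,0.25]],"turn":[0,0,0]}'
python3 -c "
from h import *
go(.634,-.2882,.02)"
python3 -m crank '{"travel":[[0,0,0],[0,0,0],[0,0,0],[0,0,0],[0,0,0]],"turn":[0,0,0,0,0]}' 20 50
python3 -m crank '{"travel":[[0,0,0],[0,0,-0.5],[0,0,-1.2],[0,0,-1.8],[0,0,-2]],"turn":[0,0,0,0,0]}'
python3 -c "
from h import *
go(.6105,-.0784,.10)"
```

```text
clock: 22.72
tcp_pos: [0.6334, -0.2861, 0.029]
orientation: [-0.002, 0.006, 1.0, 0.012]
wrist_force: [-0.8, 0.8, -0.7]
finger_gap: 0.07
clock: 22.97
tcp_pos: [0.6347, -0.2876, 0.0216]
orientation: [-0.001, 0.006, 1.0, 0.011]
wrist_force: [-0.3, -0.3, -0.4]
finger_gap: 0.0699
travel [ 0.018 -0.017  0.039] turn 0 yaw 3.129 zaxis [-0.002  0.022 -1.   ] t 22.9667 q6 -0.54
clock: 23.38
tcp_pos: [0.6359, -0.2893, 0.0235]
orientation: [0.001, 0.007, 1.0, 0.01]
wrist_force: [0.4, -0.5, 5.8]
finger_gap: 0.0326
clock: 23.8
tcp_pos: [0.6364, -0.2913, 0.1055]
orientation: [0.001, 0.007, 1.0, 0.01]
wrist_force: [0.8, -0.5, -0.5]
finger_gap: 0.0329
travel [0.72  5.309 0.241] turn 0 yaw 3.128 zaxis [ 0.003  0.02  -1.   ] t 23.8 q6 -0.54
```

```bash
python3 -m crank '{"travel":[[0.05,0.4,0],[0.15,1.1,0],[0.25,1.8,0],[0.35,2.5,0],[0.45,3.2,0]],"turn":[0,0,0,0,0]}'
python3 -m crank '{"travel":[[0.1,0.7,0],[0.2,1.4,0],[0.25,2,0.1],[0.25,2.1,0.2],[0.25,2.1,0.2]],"turn":[0,0,0,0,0]}'
python3 -m crank '{"travel":[[0,0,0],[0,0,0]],"turn":[0,0]}'
python3 -c "
from h import *
go(.6115,-.0784,.034)"
```

```text
clock: 24.22
tcp_pos: [0.6175, -0.1607, 0.1032]
orientation: [-0.002, 0.007, 1.0, 0.012]
wrist_force: [0.7, 0.7, -0.8]
finger_gap: 0.0326
clock: 24.63
tcp_pos: [0.6084, -0.0756, 0.0967]
orientation: [-0.002, 0.005, 1.0, 0.012]
wrist_force: [0.1, -0.1, -2.8]
finger_gap: 0.0324
clock: 24.8
tcp_pos: [0.6097, -0.0787, 0.0979]
orientation: [-0.001, 0.007, 1.0, 0.011]
wrist_force: [0.8, -0.7, -1.4]
finger_gap: 0.0326
travel [-0.047 -0.026  1.596] turn 0 yaw 3.127 zaxis [-0.002  0.022 -1.   ] t 24.8 q6 -0.25
```

```bash
python3 -m crank '{"travel":[[-0.04,-0.03,0.4],[-0.04,-0.03,0.8],[-0.04,-0.03,1.2],[-0.04,-0.03,1.5],[-0.04,-0.03,1.57]],"turn":[0,0,0,0,0]}'
python3 -m crank '{"travel":[[0,0,0.04],[0,0,0.08],[0,0,0.12],[0,0,0.12]],"turn":[0,0,0,0]}'
python3 -c "
from h import *
go(.6115,-.0784,.0295);print(get_state()['wrist_force'])"
```

```text
clock: 25.22
tcp_pos: [0.6097, -0.0787, 0.0329]
orientation: [-0.003, 0.008, 1.0, 0.012]
wrist_force: [-0.3, 0.4, -2.0]
finger_gap: 0.0325
clock: 25.55
tcp_pos: [0.6116, -0.0778, 0.0312]
orientation: [-0.0, 0.007, 1.0, 0.011]
wrist_force: [0.3, 0.0, -2.2]
finger_gap: 0.0329
travel [ 0.003 -0.016  0.042] turn 0 yaw 3.128 zaxis [-0.001  0.022 -1.   ] t 25.55 q6 -0.25
[ 0.25439782  0.00616611 -2.23646748]
```

```bash
python3 -m crank '{"travel":[[0,0,0.03],[0,0,0.06],[0,0,0.06]],"turn":[0,0,0]}'
python3 -m crank '{"travel":[[0,0,0],[0,0,0],[0,0,0],[0,0,0]],"turn":[0,0,0,0]}' 60
python3 -m crank '{"travel":[[0,0,-0.5],[0,0,-1.1],[0,0,-1.8],[0,0,-2.6],[0,0,-3.2]],"turn":[0,0,0,0,0]}'
python3 -m crank '{"travel":[[0,-0.8,0],[0,-1.6,0],[0,-2.4,0],[0,-3.2,0],[0,-4,0]],"turn":[0,0,0,0,0]}'
python3 -m crank '{"travel":[[0,-0.8,0],[0,-1.6,0],[0,-2,0],[0,-2,0],[0,-2,0]],"turn":[0,0,0,0,0]}'
python3 - <<'E'
from h import *
A=[]
for n in("top","scene"):
    c=read_camera(n); im=cv2.cvtColor(c["image"],cv2.COLOR_RGB2BGR)
    if n=="top":
        A.append(cv2.resize(cv2.convertScaleAbs(im[100:220,170:320],alpha=1.4),(400,320),interpolation=cv2.INTER_CUBIC))
        print(proj(c,[[.6105,-.0784,.052],[.546,.028,.074],[.3659,.2836,.036],[.3795,-.3162,.02]]))
        cv2.imwrite("pics/top_end.png",im)
    else: A.append(cv2.resize(cv2.convertScaleAbs(im[170:290,200:350],alpha=1.4),(400,320),interpolation=cv2.INTER_CUBIC))
a=cv2.imread("pics/top0.png"); b=cv2.imread("pics/top_end.png")
cut=lambda i:np.hstack([i[225:265,105:150],i[225:265,372:417]])
A2=cv2.resize(np.hstack([cut(a),cut(b)]),(800,178))
cv2.imwrite("pics/m11.png",np.vstack([np.hstack(A),A2]))
s=get_state();print(s["clock"],s["joint_pos"],s["finger_gap"])
E
```

```text
clock: 25.8
tcp_pos: [0.6118, -0.0776, 0.0295]
orientation: [-0.0, 0.007, 1.0, 0.011]
wrist_force: [-1.0, 0.7, 4.2]
finger_gap: 0.0325
clock: 26.13
tcp_pos: [0.6111, -0.0773, 0.0282]
orientation: [-0.001, 0.007, 1.0, 0.011]
wrist_force: [-0.2, -0.3, -0.3]
finger_gap: 0.06
clock: 26.55
tcp_pos: [0.6117, -0.0803, 0.1584]
orientation: [-0.0, 0.007, 1.0, 0.011]
wrist_force: [1.4, -0.2, 0.5]
finger_gap: 0.0602
clock: 26.97
tcp_pos: [0.609, -0.2414, 0.1526]
orientation: [-0.001, 0.007, 1.0, 0.011]
wrist_force: [0.7, -0.2, -0.1]
finger_gap: 0.0597
clock: 27.38
tcp_pos: [0.6077, -0.3206, 0.1502]
orientation: [-0.001, 0.008, 1.0, 0.012]
wrist_force: [-0.8, 0.1, -0.0]
finger_gap: 0.06
[[290.75825484 139.77270796]
 [241.97074626 165.65992232]
 [126.08320627 245.74953591]
 [393.60290796 245.77457564]]
27.4833 [-0.60759004  0.57485326  0.25211083  1.26333083  0.01790867 -0.59512771] 0.06023630060448351
```

View pics/m11.png

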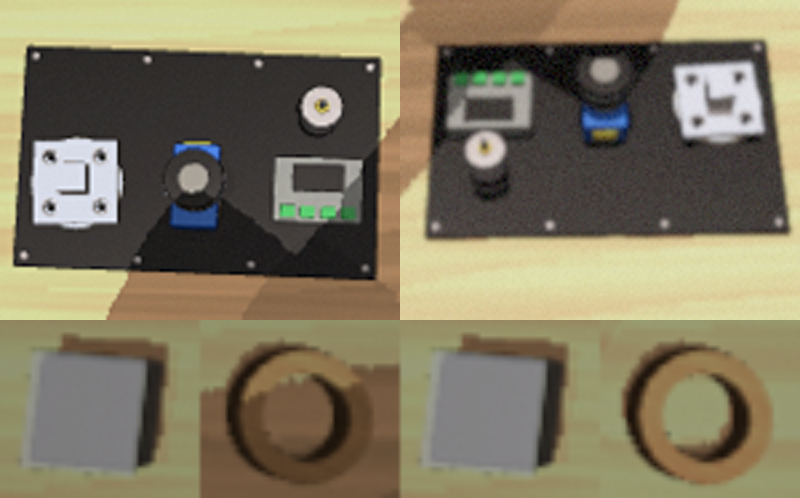

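Motor top at (290.4,140.1), predicted (290.8,139.8). The stack and the seated flange look right, and the parts box and tape haven't moved. Handing in.

```bash
python3 -c "
from workcell import *
print(hand_in(),get_state()['clock'])"
```

```text
the job is handed in; nothing more can be done
the job is handed in; nothing more can be done
```

The dry-fit layout is set out and handed in, about 27.5 s into the 106 s allowed. `hand_in()` gives no verdict, so the results below are from my own camera checks.

- **Flange:** seated flat on the hub, with all four studs visible in its holes from the wrist and top cameras.
- **Battery:** flat on the deck and square to it, midway between hub and controller. The top view put it about 2 mm nearer the robot than the target. The wrist view put it about 2 mm behind the target and 3 mm to its left. Both are well inside the 15 mm limit.
- **Scanner:** upright on the battery. Its top was within 1 pixel (about 2 mm) of where I meant to put it.
- **Motor:** upright, about 2 cm behind the controller and on its middle line, with its top within 1 pixel of the prediction.
- **Parts box and tape:** unchanged between the first and last top views.

**Joint 6 limit:** while I was turning the flange, joint 6 ran up against its range limit, reading 3.141 against a stated 3.14. I backed off and used the next quarter turn instead. If the judge reads that as passing the range, the run could fail on it. It also left the tool tilted by about 0.02 rad for the rest of the job, and no lean showed in the pictures of the placed parts.

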